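# Find and mark the balance point of a weighted tube

## Task

A sealed tube with a hidden weight inside lies across the blade of the balancing stand. Gently slide it lengthwise over the blade until it tips nose down by itself with nothing touching it, then ease it back until it rests level and balanced on the blade alone. Finally mark the balance point: set the small saddle-shaped rider astride the balanced tube right above the blade and let go, with the tube still level; never press the tube hard on the stand or let it come off, and leave the other things on the bench alone.

Things in the scene. Friction and masses are not known exactly. Their poses are not given: they have to be found in the camera images.
- stand: Fixed balancing stand: dark steel base plate 300 x 80 x 8 mm (x from -165 to +135 mm), a steel blade in the middle, an aluminium fork each side. Origin: under the blade's centre, on the bench; x is the tube's sliding direction, tail fork to nose fork, z up. The tube slides lengthwise through both fork slots; between blade and forks its sides are free.
- fulcrum (a point): Centre of the blade's flat top, 60 mm above the bench, 12 mm long in x and 50 mm wide in y; axes as the stand's. With its balance point above this flat the tube stays level on the blade alone; when the balance point passes the flat's +x edge, the nose drops by about 5 degrees on to the nose fork.
- tail_fork (a point): Middle of the slot floor of the tail fork: x = -120 mm in the stand, 55 mm above the bench. Fork 10 mm long in x; slot 24 mm wide and 24 mm deep between cheeks 7 mm thick.
- nose_fork (a point): Middle of the slot floor of the nose fork: x = +90 mm in the stand, 53 mm above the bench. Fork and slot as the tail fork's.
- tube: Sealed square aluminium tube with black end plugs, 360 x 20 x 20 mm, about 0.42 kg. Origin: middle of its length, on its underside; x towards the nose, z up. The weight inside is fixed at an unknown place: the balance point is within 45 mm of the middle. It starts on blade and tail fork, nose 2.5 degrees up, its middle 57 to 67 mm on the tail side of the blade.
- tube_tail (a point): Centre of the tube's tail end face (180 mm from its middle, on the stand's -x side), 10 mm above the underside. Sliding the tube takes 1 to 3 N. While something pushes on or holds an end, friction there can keep the tube from tipping or levelling; it shows only after backing off.
- tube_head (a point): Centre of the tube's nose end face (180 mm from its middle, on the stand's +x side), 10 mm above the underside.
- rider: Loose steel saddle, 30 g, standing on its two legs. Origin: centre of its underside; z up; x must lie along the tube (either way round). 16 mm long in x, 40 mm wide in y; gap between the legs 32 mm wide in y, 14 mm deep: seated, its origin is 6 mm above the tube's underside. Black grip fin on top: 10 mm thick in x, 22 mm in y, from 18 to 50 mm above the origin.
- beaker: Bystander: small clear beaker, 57 mm across, 71 mm high; origin under its centre.
- dish: Bystander: round shallow dish, 66 mm across, 15 mm high; origin under its centre.
- pen: Bystander: marker pen lying down, 135 x 12 x 13 mm; origin under its centre.
Mind the look-alikes: they are no part of the job. What is shaped like the rider but yellow is not meant.

How it is judged:
By the outcome, as a careful person would: the job done as asked, in the order asked, and still so for the second after the job is handed in, with the robot touching nothing.
It also fails if it takes over 72 s, if anything falls off the work surface, if the arm or the gripper's body presses on something with over 40 N, if the wrist force passes 120 N, or if a joint passes its speed limit or range.

## Robot

A 6-joint arm with a two-finger parallel gripper is mounted at the origin on a cart in front of the work surface, level with it; the furniture and walls round the work are solid. World frame = base frame: x ahead of the robot, y to its left, z up, the work surface at z = 0. Lengths are in mm, angles in rad, forces in N, time in s.
With the tool pointing down it reaches from about 350 to 975 mm from the base axis. Payload 7.1 kg.
Tool frame: the origin (TCP) lies between the finger pads; the fingertips stand 19 mm ahead of it and the grasp point (between the pads) is the TCP (ctrl.finger_overhang is the distance from the TCP to the fingertips, in mm); z points along the fingers, y is the line along which they close (so a half turn about z gives the same grasp; the last joint's range is limited). The gripper opens to 88 mm and grips with 3 to 60 N. Pads are 20 mm wide; open, the fingers measure 115 mm over their backs; the gripper's body (75 mm by 178 mm) begins 61 mm behind the grasp point.
Start: joints at [1.238, 0.423, 1.63, -0, 1.089, -0.019], TCP at [192.89, 594.473, 241.675] pointing down, gripper open.
Joint ranges: [-3, 3], [-0.9, 2.11], [0.09, 2.58], [-1.31, 4.45], [0.11, 2.69], [-2.54, 2.54]. Speed limits (rad/s): [2.39, 2.39, 3.01, 3.14, 3.14, 3.14].

## Interface

Orientations are given as a rotation vector (axis times angle).
In Python, from workcell import ctrl gives the robot as it stands. The module is installed in compiled form; this text tells all that it offers.
- The arm moves only by the tool arm_command, never from a script. Its argument "rows" is one flat list of numbers, 7 for each row, row after row: the turn, a rotation vector about the tool's x, y, z scaled (see below), then the shift along the tool's x, y, z scaled (see below), then the opening, from -1 (shut) to 1 (fully open). A call has 1 to 5 rows; each row is the pose to reach, as a shift and turn from the pose commanded when the call began, along the tool's axes at that moment, turning the shorter way round; what a row does not reach only later rows make up. The controller multiplies each number of a shift by 80 mm and each number of a turn by 180 degrees. A row lasts 1/10 s, in which the tool goes at most 50 mm and 8.59 degrees, less where a joint would pass 70% of its speed; a pose out of reach is approached as far as the arm can. A call with a number of a shift or a turn outside -1 to 1 is refused whole. A call with a gripper value outside its range is refused whole. The fingers move at their own pace and stop on an object; the grip force is fixed at half the most. Time passes only in rows, so rows that repeat a pose let the fingers close. It gives the time, the measured TCP pose, the force, the opening and the grip force at its end, in the units of the state.
- ctrl.get_obs(): the state, without advancing time (a new reading comes with each control period).
- ctrl.get_image(name): name is "side" or "top" or "wrist"; returns (picture, depth): 420x560x3 uint8, red, green, blue; 420x560 float32, mm along the optical axis (not along the pixel's ray), 0 where there is no reading.
- ctrl.camera_params(name): a dict with "camera_matrix" (3x3 intrinsics, pixels), "k1" (the pictures are not rectified: a ray, as slopes to the right and down, at radius r is drawn at 1 + k1 r^2 times it, then the intrinsics apply), "world_to_cam" (4x4, takes a point from world to camera coordinates); the wrist camera has in their place "tool_from_camera" (4x4, takes a point from camera to tool coordinates, whose origin is the TCP and whose axes are the flange's). Camera axes: x right, y down, z forward; pixel columns grow to the right and rows downward; lengths in mm; the calibration is good to about 2 mm. A picture is of the moment at which its call begins: read the wrist's pose just before it. camera_params takes no time and is no camera call.
- ctrl.close_job(): hands the job in; it is judged then, once.
The state is a dict: "t": time; "qpos": joint angles; "qvel": joint speeds; "joint_torque": joint torques, N m; "ee_pos": TCP position; "orientation": TCP orientation; "ft_force": force on the tool from outside, world axes, zero at the start; "moment": the same for the moment, N m; "width": finger opening in mm; "grasp_force": force on a finger pad.
Only numpy, scipy, OpenCV 4.12 (cv2) and the standard library are available. Lean on these libraries where they do the work, as an engineer would, in place of code of your own. Each camera call takes 0.05 s, during which the arm holds its last target. There are 200 camera calls.

## Working session

There is one attempt and no reset: what is moved stays moved. The work goes in short steps, Python scripts to look and compute and a tool call to move; the robot and the scene stay as the last step left them, time stands still between calls to the robot, and variables do not carry over. Pictures are saved under pics/ and viewed, at most 10 in all, crops included, and the job is handed in when it is done.

Besides the shell and the picture viewer there is one more tool, called by a JSON object that holds its "op" and its "data", one argument or row to a line. arm_command: Moves the arm, as the interface text tells. Shifts and turns lie within -1 to 1; 1 stands for 80 mm of shift or 180 degrees of turn. Its arguments: {"type":"object","properties":{"rows":{"type":"array","items":{"type":"number"}}},"required":["rows"]}

```bash
mkdir -p pics; cat > h.py <<'E'
import numpy as np, cv2
from workcell import ctrl
from scipy.spatial.transform import Rotation as R
def params(n):
    p=ctrl.camera_params(n)
    K=np.array(p["camera_matrix"]);k=p["k1"]
    if n=="wrist":
        o=ctrl.get_obs();T=np.eye(4);T[:3,:3]=R.from_rotvec(o["orientation"]).as_matrix();T[:3,3]=o["ee_pos"]
        M=T@np.array(p["tool_from_camera"])
    else: M=np.linalg.inv(np.array(p["world_to_cam"]))
    return K,k,M
def snap(n):
    P=params(n); im,d=ctrl.get_image(n); return im,d,P
def ray(P,u,v):
    K,k,M=P; x=(u-K[0,2])/K[0,0]; y=(v-K[1,2])/K[1,1]
    x,y=cv2.undistortPoints(np.array([[[u,v]]],float),K,np.array([k,0,0,0.]))[0,0]
    return M[:3,3],M[:3,:3]@np.array([x,y,1.])
def onz(P,u,v,z):
    o,d=ray(P,u,v); return o+d*(z-o[2])/d[2]
def withd(P,d,u,v):
    o,r=ray(P,u,v); return o+r*d[int(v),int(u)]
def proj(P,X):
    K,k,M=P; c=np.linalg.inv(M)@np.append(X,1.)
    return cv2.projectPoints(np.array([c[:3]]),np.zeros(3),np.zeros(3),K,np.array([k,0,0,0.]))[0][0,0]
def save(n,im): cv2.imwrite("pics/"+n+".png",im[:,:,::-1])
E
python3 - <<'E'
from h import *
ims=[]
for n in("top","side"):
    im,d,P=snap(n); save(n,im); np.savez(n,im=im,d=d,K=P[0],k=P[1],M=P[2]); print(n,P[2].round(2),P[0][0,0],P[1])
o=ctrl.get_obs();print(o)
print(R.from_rotvec(o["orientation"]).as_matrix().round(3), np.array(ctrl.camera_params("wrist")["tool_from_camera"]).round(2),ctrl.finger_overhang)
E
```

```text
top [[ 1.80000e-01 -9.60000e-01  2.30000e-01  1.75270e+02]
 [-9.80000e-01 -1.80000e-01  4.00000e-02 -2.02040e+02]
 [ 0.00000e+00 -2.30000e-01 -9.70000e-01  1.71021e+03]
 [ 0.00000e+00  0.00000e+00  0.00000e+00  1.00000e+00]] 513.3940794898023 -0.07333277502520613
side [[ 1.00000e+00 -2.00000e-02  1.00000e-01  4.35610e+02]
 [-1.00000e-01 -3.80000e-01  9.20000e-01 -1.32124e+03]
 [ 2.00000e-02 -9.20000e-01 -3.90000e-01  5.52980e+02]
 [ 0.00000e+00  0.00000e+00  0.00000e+00  1.00000e+00]] 473.7336081436133 -0.16227399235732323
{'t': 0.1, 'qpos': array([ 1.23797914e+00,  4.23768035e-01,  1.63059376e+00, -3.76778553e-05,
        1.08860891e+00, -1.89666698e-02]), 'qvel': array([-0.00124516, -0.00088426, -0.00024536,  0.00048934, -0.00160195,
       -0.0006381 ]), 'joint_torque': array([-2.21389760e-04, -5.45611560e+01, -2.74320316e+01,  6.45359536e-02,
        1.87967776e-02, -5.40555811e-05]), 'ee_pos': array([192.76290784, 594.03541421, 240.9849475 ]), 'orientation': array([-4.90914537e-01, -3.10278812e+00,  2.14026605e-03]), 'ft_force': array([ 0.25654424,  0.1061086 , -0.3167134 ]), 'moment': array([-0.00706327, -0.02052283, -0.00352091]), 'grasp_force': 0.0, 'width': 87.69491005652047}
[[-0.951  0.309 -0.   ]
 [ 0.309  0.951 -0.001]
 [-0.    -0.001 -1.   ]] [[   0.     -0.97   -0.24   65.39]
 [   1.      0.      0.      0.49]
 [  -0.     -0.24    0.97 -144.4 ]
 [   0.      0.      0.      1.  ]] 19.0
```

View pics/top.png

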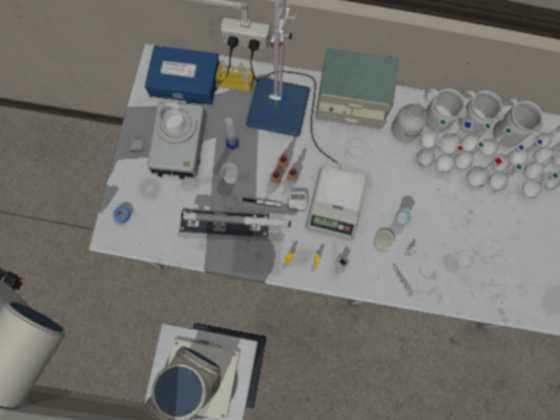

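View pics/side.png

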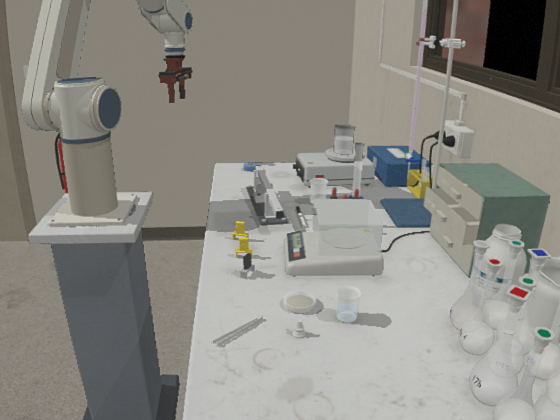

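Top view: the stand and tube run from about (182,218) to (290,224). Rider candidates are yellow (290,257), yellow (318,260), steel with a black fin (343,260), and a pale knob (411,246). By the description it is (343,260), which I'll check in a close crop.

```bash
python3 - <<'E'
from h import *
a=np.load("top.npz");b=np.load("side.npz")
A=cv2.resize(a["im"][185:275,170:370],None,fx=4,fy=3.3,interpolation=cv2.INTER_CUBIC)
B=cv2.resize(b["im"][150:285,225:385],None,fx=2.2,fy=2.2,interpolation=cv2.INTER_CUBIC)
C=np.zeros((A.shape[0]+B.shape[0],800,3),np.uint8);C[:A.shape[0],:800]=A[:,:800];C[A.shape[0]:,:B.shape[1]]=B
save("crop",C)
P=(a["K"],float(a["k"]),a["M"])
for n,u,v,z in[("rider",343,260,25),("y1",290,257,25),("y2",318,260,25),("tail",184,218,75),("nose",290,224,85),("baseL",181,222,8),("baseR",268,236,8)]:
    print(n,onz(P,u,v,z).round(),withd(P,a["d"],u,v).round())
E
```

```text
rider [ 455. -389.   25.] [ 451. -387.   50.]
y1 [ 433. -215.   25.] [ 430. -215.   42.]
y2 [ 440. -308.   25.] [ 437. -307.   45.]
tail [489. 149.  75.] [489. 149.  74.]
nose [ 530. -196.   85.] [ 534. -196.   65.]
baseL [487. 170.   8.] [484. 167.  20.]
baseR [ 493. -130.    8.] [ 496. -129.   -7.]
```

View pics/crop.png

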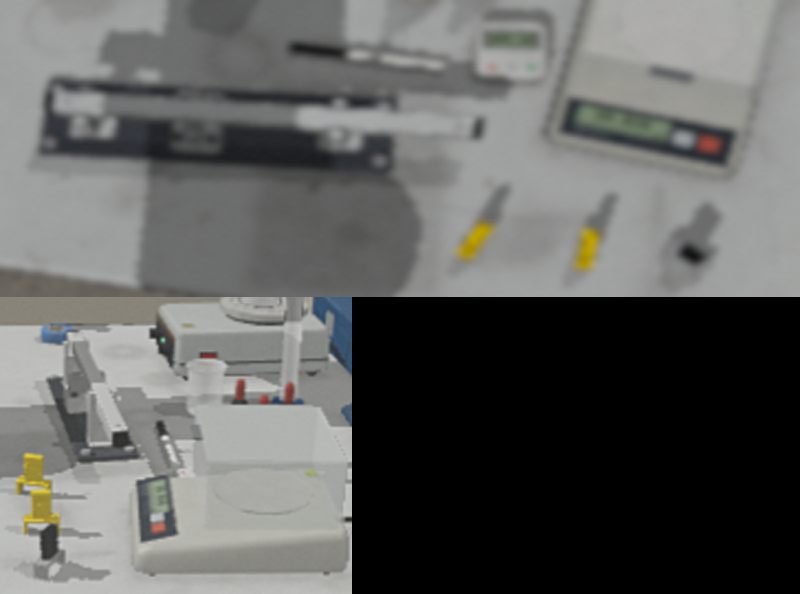

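The steel saddle with the black fin, at (343,260) in top and (248,262) in side, is the rider; the two yellow ones are decoys. The tube's overhanging, lowered end at (290,223) is the tail, so the stand's +x runs along world +y. Next I move above the stand to look from close by.

{"op": "arm_command", "data": {
  "rows": [0, 0, -0.1, 0, 0, -0.9, -1, 0, 0, -0.1, 0, 0, -0.9, -1, 0, 0, -0.1, 0, 0, -0.9, -1]
}}

```text
t: 0.4
ee_pos: [193.4, 596.1, 317.3]
orientation: [-0.006, 3.14, 0.009]
ft_force: [-0.6, 0.2, -0.1]
width: 67.3
grasp_force: 0.0
```

{"op": "arm_command", "data": {
  "rows": [0, 0, 0, -0.46, -0.94, -0.06, -1, 0, 0, 0, -0.46, -0.94, -0.06, -1]
}}

```text
t: 0.6
ee_pos: [229.6, 517.1, 316.7]
orientation: [-0.002, -3.141, 0.005]
ft_force: [-0.4, -0.2, -0.3]
width: 51.3
grasp_force: 0.0
```

{"op": "arm_command", "data": {
  "rows": [0, 0, 0, -0.46, -0.94, -0.06, -1, 0, 0, 0, -0.46, -0.94, -0.06, -1]
}}

```text
t: 0.8
ee_pos: [266.6, 441.1, 321.7]
orientation: [-0.004, -3.14, 0.004]
ft_force: [-0.5, 0.1, -0.2]
width: 35.2
grasp_force: 0.0
```

{"op": "arm_command", "data": {
  "rows": [0, 0, 0, -0.46, -0.94, -0.06, -1, 0, 0, 0, -0.46, -0.94, -0.06, -1]
}}

```text
t: 1.0
ee_pos: [303.4, 366.0, 326.7]
orientation: [-0.004, -3.14, 0.004]
ft_force: [-0.1, -0.5, 0.4]
width: 19.0
grasp_force: 0.0
```

{"op": "arm_command", "data": {
  "rows": [0, 0, 0, -0.46, -0.94, -0.06, -1, 0, 0, 0, -0.46, -0.94, -0.06, -1]
}}

```text
t: 1.2
ee_pos: [340.2, 291.1, 331.6]
orientation: [-0.004, -3.14, 0.003]
ft_force: [0.0, 0.6, -0.2]
width: 2.9
grasp_force: 0.0
```

{"op": "arm_command", "data": {
  "rows": [0, 0, 0, -0.46, -0.94, -0.06, -1, 0, 0, 0, -0.46, -0.94, -0.06, -1]
}}

```text
t: 1.4
ee_pos: [377.0, 216.0, 336.5]
orientation: [-0.004, -3.14, 0.002]
ft_force: [0.5, 0.8, 0.7]
width: 0.7
grasp_force: 0.0
```

{"op": "arm_command", "data": {
  "rows": [0, 0, 0, -0.46, -0.94, -0.06, -1, 0, 0, 0, -0.46, -0.94, -0.06, -1]
}}

```text
t: 1.6
ee_pos: [413.9, 140.9, 341.4]
orientation: [-0.005, -3.14, 0.001]
ft_force: [0.2, 0.4, 0.3]
width: 0.1
grasp_force: 0.0
```

{"op": "arm_command", "data": {
  "rows": [0, 0, 0, -0.46, -0.94, -0.06, -1, 0, 0, 0, -0.46, -0.94, -0.06, -1]
}}

```text
t: 1.8
ee_pos: [450.8, 65.7, 346.2]
orientation: [-0.005, -3.14, 0.001]
ft_force: [0.2, 0.6, 0.4]
width: 0.4
grasp_force: 0.0
```

{"op": "arm_command", "data": {
  "rows": [0, 0, 0, -0.46, -0.94, -0.06, -1, 0, 0, 0, -0.46, -0.94, -0.06, -1, 0, 0, 0, -0.46, -0.94, -0.06, -1, 0, 0, 0, -0.46, -0.94, -0.06, -1]
}}

```text
t: 2.2
ee_pos: [486.8, -7.5, 350.6]
orientation: [-0.005, -3.139, -0.001]
ft_force: [-0.0, -0.5, 0.6]
width: 0.7
grasp_force: 0.0
```

```bash
python3 - <<'E'
from h import *
im,d,P=snap("wrist"); save("w1",im); np.savez("w1",im=im,d=d,K=P[0],k=P[1],M=P[2]);o=ctrl.get_obs();print(o["t"],o["ee_pos"],o["orientation"],P[0])
E
```

```text
2.25 [486.64201581  -6.7567492  350.8340556 ] [-2.24949898e-03 -3.13915764e+00 -7.03973646e-04] [[339.43932094   0.         279.12637319]
 [  0.         339.43932094 203.94910623]
 [  0.           0.           1.        ]]
```

View pics/w1.png

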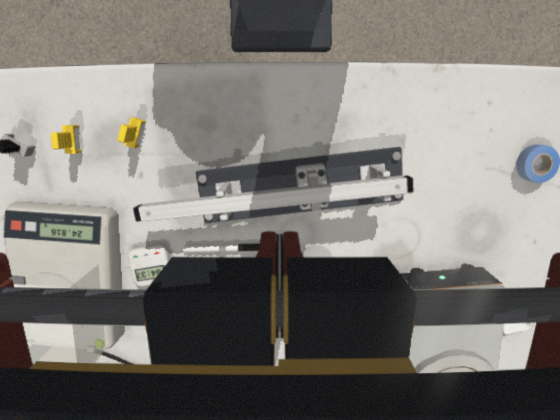

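Wrist view: the tube runs from its tail plug (138,213) to its nose plug (410,184), the blade block is at (312,188), and the base corners are at about (197,172) and (402,149). The black-finned rider is at (8,146).

```bash
python3 - <<'E'
from h import *
a=np.load("w1.npz");P=(a["K"],float(a["k"]),a["M"]);im=a["im"];d=a["d"]
g=cv2.cvtColor(im,cv2.COLOR_RGB2GRAY)
# all depth points
v,u=np.mgrid[120:240,100:440]; K,k,M=P
r=cv2.undistortPoints(np.stack([u.ravel(),v.ravel()],1)[:,None].astype(float),K,np.array([k,0,0,0.]))[:,0]
dd=d[120:240,100:440].ravel(); X=(np.c_[r,np.ones(len(r))]*dd[:,None])@M[:3,:3].T+M[:3,3]; gg=g[120:240,100:440].ravel()
def rect(m,n):
    q=X[m][:,:2].astype(np.float32); b=cv2.minAreaRect(q); print(n,m.sum(),np.round(b[0],1),np.round(b[1],1),round(b[2],2), X[m][:,2].mean().round(1)); return b
ok=dd>0
base=ok&(gg<75)&(abs(X[:,2]-8)<6)&(X[:,0]>400)&(X[:,0]<600); rect(base,"base")
# tube top: line region
tube=ok&(X[:,2]>62)&(X[:,2]<100)&(X[:,0]<590)
rect(tube,"tube")
Q=X[tube]; c=Q.mean(0); 
A=np.c_[Q[:,1],np.ones(len(Q))]; print("x,z vs y",np.linalg.lstsq(A,Q[:,[0,2]],rcond=None)[0], Q.min(0),Q.max(0))
for u_,v_ in((138,213),(410,184),(306,171),(323,207),(313,168),(313,210),(8,146),(30,150)): print(u_,v_,withd(P,d,u_,v_).round(1))
s=im[130:235,120:430]; save("w1c",cv2.resize(s,(800,271),interpolation=cv2.INTER_CUBIC))
E
```

```text
base 3583 [514.4  23.3] [ 78.9 295.2] 6.66 9.4
tube 5156 [522.  -19.8] [ 48.7 358.6] 9.25 78.0
x,z vs y [[-1.16358461e-01  3.60733639e-02]
 [ 5.15772692e+02  7.84156089e+01]] [ 483.91371803 -198.1100996    62.0384616 ] [548.51141763 158.23428399  88.3006134 ]
138 213 [ 538.6 -191.4   71.4]
410 184 [498.1 154.1  87.9]
306 171 [489.9  30.1  33.6]
323 207 [547.   58.    9.9]
313 168 [486.   39.7  32.2]
313 210 [538.   38.   60.5]
8 146 [ 451.3 -381.5   39. ]
30 150 [ 459.6 -371.3   10.2]
```

View pics/w1c.png

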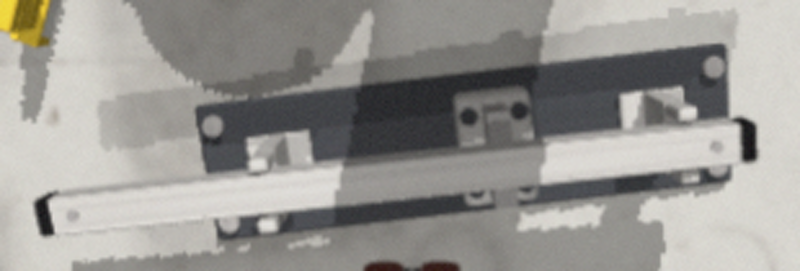

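```bash
python3 - <<'E'
from h import *
for n,(a0,a1,b0,b1) in (("w1",(190,300,0,170)),("top",(150,245,290,380))):
    a=np.load(n+".npz");P=(a["K"],float(a["k"]),a["M"]);d=a["d"];K,k,M=P
    v,u=np.mgrid[a0:a1,b0:b1]
    r=cv2.undistortPoints(np.stack([u.ravel(),v.ravel()],1)[:,None].astype(float),K,np.array([k,0,0,0.]))[:,0]
    X=(np.c_[r,np.ones(len(r))]*d[a0:a1,b0:b1].ravel()[:,None])@M[:3,:3].T+M[:3,3]
    for z0,z1 in((20,45),(45,70),(70,110),(110,150),(150,220)):
        m=(X[:,2]>z0)&(X[:,2]<z1)&(X[:,1]<-205)&(X[:,0]<750)&(X[:,0]>470)&(d[a0:a1,b0:b1].ravel()>0)
        if m.sum()>5:
            Q=X[m]; print(n,z0,z1,m.sum(),np.percentile(Q,[1,99],axis=0).round())
            for xb in range(480,660,30):
                s=Q[(abs(Q[:,0]-xb)<15)]
                if len(s)>5: print("   x",xb,"max y",np.percentile(s[:,1],98).round())
E
```

```text
w1 20 45 5629 [[ 538. -410.   20.]
 [ 664. -212.   45.]]
   x 540 max y -255.0
   x 570 max y -250.0
   x 600 max y -253.0
   x 630 max y -219.0
w1 45 70 1666 [[ 559. -404.   45.]
 [ 656. -263.   69.]]
   x 570 max y -266.0
   x 600 max y -266.0
   x 630 max y -263.0
w1 70 110 1304 [[ 608. -378.   70.]
 [ 641. -263.  110.]]
   x 600 max y -284.0
   x 630 max y -263.0
w1 110 150 621 [[ 601. -335.  110.]
 [ 621. -263.  133.]]
   x 600 max y -276.0
   x 630 max y -263.0
top 20 45 1047 [[ 536. -413.   21.]
 [ 713. -213.   45.]]
   x 540 max y -257.0
   x 570 max y -253.0
   x 600 max y -254.0
   x 630 max y -206.0
top 45 70 292 [[ 551. -406.   45.]
 [ 744. -261.   69.]]
   x 540 max y -282.0
   x 570 max y -272.0
   x 600 max y -262.0
top 70 110 128 [[ 603. -406.   71.]
 [ 712. -265.  108.]]
   x 600 max y -270.0
top 110 150 1900 [[ 604. -412.  118.]
 [ 745. -268.  137.]]
   x 600 max y -268.0
   x 630 max y -267.0
```

{"op": "arm_command", "data": {
  "rows": [0, 0, 0.232, -0.69, -1, 0, -1, 0, 0, 0.232, -0.69, -1, 0, -1, 0, 0, 0.232, -0.69, -1, 0, -1, 0, 0, 0.232, -0.69, -1, 0, -1, 0, 0, 0.232, -0.69, -1, 0, -1]
}}

```text
t: 2.75
ee_pos: [542.2, -85.7, 351.3]
orientation: [-1.127, -2.931, 0.0]
ft_force: [-0.3, 0.8, 0.8]
width: 0.9
grasp_force: 0.0
```

{"op": "arm_command", "data": {
  "rows": [0, 0, 0.231, -0.83, -0.93, 1, -1, 0, 0, 0.231, -0.83, -0.93, 1, -1, 0, 0, 0.231, -0.83, -0.93, 1, -1, 0, 0, 0.231, -0.83, -0.93, 1, -1, 0, 0, 0.231, -0.83, -0.93, 1, -1]
}}

```text
t: 3.25
ee_pos: [541.9, -185.6, 270.5]
orientation: [-2.094, -2.338, 0.001]
ft_force: [-0.5, 0.3, 0.2]
width: 0.5
grasp_force: 0.0
```

```bash
cat >> h.py <<'E'
B=np.array([511.8,38.2]); U=np.array([-0.1162,0.9932])
def where():
    o=ctrl.get_obs();m=R.from_rotvec(o["orientation"]).as_matrix()
    d=o["ee_pos"][:2]-B; print("t",o["t"],"pos",o["ee_pos"].round(1),"yaw",np.degrees(np.arctan2(m[1,0],m[0,0])).round(2),"s",(d@U).round(1),"lat(+ = +x)",(d@[U[1],-U[0]]).round(1),"F",o["ft_force"].round(1),"w",round(o["width"],1)); return o
E
python3 -c "
from h import *
where()"
```

```text
t 3.25 pos [ 541.9 -185.6  270.5] yaw 96.32 s -225.8 lat(+ = +x) 3.9 F [-0.5  0.3  0.2] w 0.5
```

{"op": "arm_command", "data": {
  "rows": [0, 0, 0, -0.41, -0.05, 0.3, -1, 0, 0, 0, -0.41, -0.05, 1, -1, 0, 0, 0, -0.41, -0.05, 1, -1]
}}

```text
t: 3.55
ee_pos: [539.1, -217.3, 187.0]
orientation: [-2.082, -2.34, 0.005]
ft_force: [-1.2, -0.0, -0.6]
width: 0.2
grasp_force: 0.0
```

{"op": "arm_command", "data": {
  "rows": [0, 0, 0, 0, 0, 0.9, -1, 0, 0, 0, 0, 0, 0.9, -1, 0, 0, 0, 0, 0, 0.9, -1]
}}

```text
t: 3.85
ee_pos: [540.8, -217.5, 118.0]
orientation: [-2.083, -2.344, 0.003]
ft_force: [0.6, 0.3, 0.7]
width: 0.1
grasp_force: 0.0
```

```bash
cat >> h.py <<'E'
def tube(name=None, z0=45):
    """tube top profile from wrist depth: height along s, slope"""
    im,d,P=snap("wrist"); K,k,M=P
    if name: save(name,im)
    v,u=np.mgrid[0:420:2,0:560:2]
    r=cv2.undistortPoints(np.stack([u.ravel(),v.ravel()],1)[:,None].astype(float),K,np.array([k,0,0,0.]))[:,0]
    dd=d[0:420:2,0:560:2].ravel()
    X=(np.c_[r,np.ones(len(r))]*dd[:,None])@M[:3,:3].T+M[:3,3]
    S=(X[:,:2]-B)@U; L=(X[:,:2]-B)@[U[1],-U[0]]
    m=(dd>60)&(abs(L)<7)&(X[:,2]>z0)&(X[:,2]<105)
    if m.sum()<20: print("no tube",m.sum()); return
    p=np.polyfit(S[m],X[m,2],1)
    for _ in range(3):
        g=m&(abs(np.polyval(p,S)-X[:,2])<2.5); p=np.polyfit(S[g],X[g,2],1)
    print("n",g.sum(),"tilt deg",np.degrees(np.arctan(p[0])).round(2),"s",S[g].min().round(1),S[g].max().round(1),"top z at blade",p[1].round(1))
E
python3 -c "
from h import *
where();tube('w2')"
```

```text
t 3.85 pos [ 540.8 -217.5  118. ] yaw 96.75 s -257.3 lat(+ = +x) -0.9 F [0.6 0.3 0.7] w 0.1
n 1334 tilt deg 2.45 s -236.6 -131.6 top z at blade 81.7
```

View pics/w2.png

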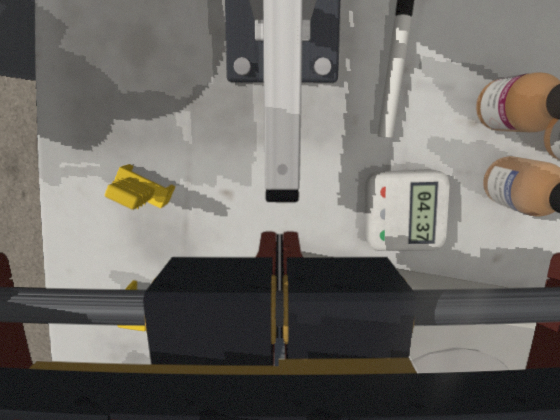

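The view is clear: the tail plug is at (282,195), the fingers are behind it, and the tilt reads 2.45° as expected. I'll lower and start pushing gently.

{"op": "arm_command", "data": {
  "rows": [0, 0, 0, 0, 0.01, 0.3, -1, 0, 0, 0, 0, 0.01, 0.62, -1, 0, 0, 0, 0, 0.01, 0.62, -1]
}}

```text
t: 4.2
ee_pos: [543.0, -218.8, 70.4]
orientation: [-2.086, -2.346, 0.001]
ft_force: [-0.7, -0.0, 0.3]
width: 0.4
grasp_force: 0.0
```

{"op": "arm_command", "data": {
  "rows": [0, 0, 0, 0.07, 0, 0, -1, 0, 0, 0, 0.12, 0, 0, -1, 0, 0, 0, 0.16, 0, 0, -1, 0, 0, 0, 0.2, 0, 0, -1, 0, 0, 0, 0.2, 0, 0, -1]
}}

```text
t: 4.7
ee_pos: [542.2, -203.8, 71.4]
orientation: [2.087, 2.346, 0.001]
ft_force: [0.8, -1.0, 0.6]
width: 0.6
grasp_force: 0.9
```

```bash
python3 -c "
from h import *
where();tube()"
```

```text
t 4.7 pos [ 542.2 -203.8   71.4] yaw 96.7 s -243.8 lat(+ = +x) 2.1 F [ 0.8 -1.   0.6] w 0.6
n 2116 tilt deg 2.48 s -253.5 -133.3 top z at blade 81.8
```

{"op": "arm_command", "data": {
  "rows": [0, 0, 0, 0.03, 0, 0, -1, 0, 0, 0, 0.06, 0, 0, -1, 0, 0, 0, 0.06, 0, 0, -1, 0, 0, 0, 0.01, 0, 0, -1, 0, 0, 0, 0.01, 0, 0, -1]
}}

```text
t: 5.25
ee_pos: [541.0, -202.9, 70.1]
orientation: [-2.088, -2.346, 0.0]
ft_force: [-0.4, -1.1, -0.2]
width: 0.2
grasp_force: 0.0
```

```bash
python3 -c "
from h import *
where();tube()"
```

```text
t 5.25 pos [ 541.  -202.9   70.1] yaw 96.66 s -242.9 lat(+ = +x) 1.0 F [-0.4 -1.1 -0.2] w 0.2
n 2075 tilt deg 2.48 s -250.9 -132.7 top z at blade 81.9
```

{"op": "arm_command", "data": {
  "rows": [0, 0, 0, 0.04, 0, 0, -1, 0, 0, 0, 0.08, 0, 0, -1, 0, 0, 0, 0.12, 0, 0, -1, 0, 0, 0, 0.06, 0, 0, -1, 0, 0, 0, 0.06, 0, 0, -1]
}}

```text
t: 5.8
ee_pos: [541.0, -198.4, 70.5]
orientation: [2.088, 2.347, 0.0]
ft_force: [-0.0, 0.1, 0.5]
width: 0.2
grasp_force: 0.0
```

```bash
python3 -c "
from h import *
where();tube()"
```

```text
t 5.8 pos [ 541.  -198.4   70.5] yaw 96.68 s -238.4 lat(+ = +x) 1.5 F [-0.   0.1  0.5] w 0.2
n 2059 tilt deg 2.41 s -247.9 -128.1 top z at blade 81.6
```

{"op": "arm_command", "data": {
  "rows": [0, 0, 0, 0.04, 0, 0, -1, 0, 0, 0, 0.08, 0, 0, -1, 0, 0, 0, 0.12, 0, 0, -1, 0, 0, 0, 0.06, 0, 0, -1, 0, 0, 0, 0.06, 0, 0, -1]
}}

```text
t: 6.35
ee_pos: [540.4, -193.7, 70.5]
orientation: [2.088, 2.347, 0.0]
ft_force: [-0.4, 0.1, -0.5]
width: 0.4
grasp_force: 0.0
```

```bash
python3 -c "
from h import *
where();tube('w3')"
```

```text
t 6.35 pos [ 540.4 -193.7   70.5] yaw 96.68 s -233.6 lat(+ = +x) 1.5 F [-0.4  0.1 -0.5] w 0.4
n 2193 tilt deg 0.16 s -223.5 -124.9 top z at blade 81.7
```

View pics/w3.png

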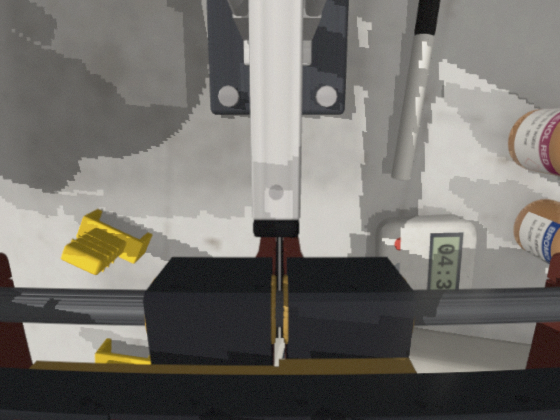

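The tube is already level, with its tail plug at (277,228). I keep easing it forward until it tips.

{"op": "arm_command", "data": {
  "rows": [0, 0, 0, 0.03, 0, 0, -1, 0, 0, 0, 0.07, 0, 0, -1, 0, 0, 0, 0.11, 0, 0, -1, 0, 0, 0, 0.05, 0, 0, -1, 0, 0, 0, 0.05, 0, 0, -1]
}}

```text
t: 6.9
ee_pos: [540.0, -189.7, 70.5]
orientation: [2.088, 2.347, 0.0]
ft_force: [-0.5, -0.9, -0.4]
width: 0.4
grasp_force: 0.0
```

```bash
python3 -c "
from h import *
where();tube()"
```

```text
t 6.9 pos [ 540.  -189.7   70.5] yaw 96.68 s -229.7 lat(+ = +x) 1.5 F [-0.5 -0.9 -0.4] w 0.4
n 2198 tilt deg -0.03 s -219.5 -121.2 top z at blade 81.6
```

{"op": "arm_command", "data": {
  "rows": [0, 0, 0, 0.03, 0, 0, -1, 0, 0, 0, 0.07, 0, 0, -1, 0, 0, 0, 0.11, 0, 0, -1, 0, 0, 0, 0.05, 0, 0, -1, 0, 0, 0, 0.05, 0, 0, -1]
}}

```text
t: 7.45
ee_pos: [539.5, -185.7, 70.5]
orientation: [2.088, 2.347, 0.0]
ft_force: [-0.1, -0.4, -0.4]
width: 0.2
grasp_force: 0.0
```

```bash
python3 -c "
from h import *
where();tube()"
```

```text
t 7.45 pos [ 539.5 -185.7   70.5] yaw 96.68 s -225.6 lat(+ = +x) 1.5 F [-0.1 -0.4 -0.4] w 0.2
n 2408 tilt deg -3.1 s -215.9 -119.2 top z at blade 81.9
```

{"op": "arm_command", "data": {
  "rows": [0, 0, 0, -0.1, 0, 0, -1, 0, 0, 0, -0.1, 0, 0, -1, 0, 0, 0, -0.1, 0, 0, -1, 0, 0, 0, -0.1, 0, 0, -1]
}}

```text
t: 7.9
ee_pos: [540.2, -193.5, 70.4]
orientation: [-2.088, -2.347, 0.0]
ft_force: [-0.9, 0.7, -1.1]
width: 0.2
grasp_force: 0.0
```

```bash
python3 -c "
from h import *
where();tube()"
```

```text
t 7.9 pos [ 540.2 -193.5   70.4] yaw 96.66 s -233.5 lat(+ = +x) 1.3 F [-0.9  0.7 -1.1] w 0.2
n 2090 tilt deg -0.45 s -223.5 -125.2 top z at blade 81.6
```

{"op": "arm_command", "data": {
  "rows": [0, 0, 0, 0, 0, 0, -1, 0, 0, 0, 0, 0, 0, -1, 0, 0, 0, 0, 0, 0, -1, 0, 0, 0, 0, 0, 0, -1, 0, 0, 0, 0, 0, 0, -1]
}}

```text
t: 8.45
ee_pos: [540.3, -193.4, 70.5]
orientation: [2.088, 2.347, -0.0]
ft_force: [-0.4, 0.3, 0.2]
width: 0.5
grasp_force: 0.0
```

```bash
python3 -c "
from h import *
where();tube('w4')"
```

```text
t 8.45 pos [ 540.3 -193.4   70.5] yaw 96.69 s -233.4 lat(+ = +x) 1.4 F [-0.4  0.3  0.2] w 0.5
n 2216 tilt deg -2.78 s -223.8 -126.9 top z at blade 82.2
```

View pics/w4.png

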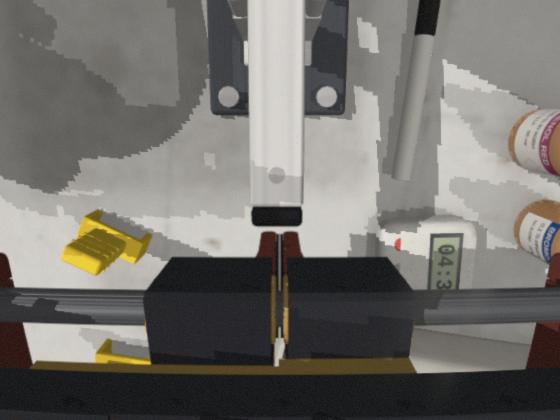

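Tail plug at (277,215), with its end face now showing, so it has tipped. My fit includes some finger pixels, so I'll restrict it and recheck.

```bash
sed -i 's/m=(dd>60)&/m=(dd>60)\&(abs(S-(ctrl.get_obs()["ee_pos"][:2]-B)@U)>27)\&/' h.py; sed -i 's/<2.5); p/<1.5); p/' h.py
python3 -c "
from h import *
where();tube(z0=68)"
```

```text
t 8.5 pos [ 540.3 -193.4   70.5] yaw 96.68 s -233.4 lat(+ = +x) 1.4 F [ 0.4 -0.  -0.3] w 0.4
n 2104 tilt deg -2.45 s -206.3 -126.5 top z at blade 81.8
```

{"op": "arm_command", "data": {
  "rows": [0, 0, 0, 0, 0, 0, -1, 0, 0, 0, 0, 0, 0, -1, 0, 0, 0, 0, 0, 0, -1]
}}

```text
t: 8.85
ee_pos: [540.3, -193.5, 70.5]
orientation: [-2.088, -2.347, -0.0]
ft_force: [-0.2, -0.1, 0.0]
width: 0.4
grasp_force: 0.0
```

```bash
python3 -c "
from h import *
where();tube(z0=68)"
```

```text
t 8.85 pos [ 540.3 -193.5   70.5] yaw 96.68 s -233.4 lat(+ = +x) 1.4 F [-0.2 -0.1  0. ] w 0.4
n 2090 tilt deg -1.96 s -206.4 -126.2 top z at blade 81.7
```

It rocks near the edge but hasn't settled tipped. I push about 3 mm more and back off.

{"op": "arm_command", "data": {
  "rows": [0, 0, 0, 0.08, 0, 0, -1, 0, 0, 0, 0.14, 0, 0, -1, 0, 0, 0, 0.16, 0, 0, -1, 0, 0, 0, 0.18, 0, 0, -1, 0, 0, 0, 0.2, 0, 0, -1]
}}

```text
t: 9.4
ee_pos: [538.7, -177.6, 70.6]
orientation: [2.087, 2.347, 0.0]
ft_force: [0.5, -3.0, 0.9]
width: 0.8
grasp_force: 0.9
```

{"op": "arm_command", "data": {
  "rows": [0, 0, 0, -0.05, 0, 0, -1, 0, 0, 0, -0.15, 0, 0, -1, 0, 0, 0, -0.15, 0, 0, -1, 0, 0, 0, -0.15, 0, 0, -1]
}}

```text
t: 9.8
ee_pos: [539.8, -189.9, 70.4]
orientation: [-2.089, -2.346, -0.0]
ft_force: [0.8, 0.7, 0.3]
width: 0.2
grasp_force: 0.0
```

```bash
python3 -c "
from h import *
where();tube(z0=68)"
```

```text
t 9.8 pos [ 539.8 -189.9   70.4] yaw 96.63 s -229.8 lat(+ = +x) 1.3 F [0.8 0.7 0.3] w 0.2
n 2242 tilt deg -4.29 s -202.5 -124.5 top z at blade 82.1
```

{"op": "arm_command", "data": {
  "rows": [0, 0, 0, 0, 0, 0, -1, 0, 0, 0, 0, 0, 0, -1, 0, 0, 0, 0, 0, 0, -1, 0, 0, 0, 0, 0, 0, -1]
}}

```text
t: 10.25
ee_pos: [539.8, -189.4, 70.5]
orientation: [-2.088, -2.347, 0.0]
ft_force: [-0.7, 0.6, -0.1]
width: 0.4
grasp_force: 0.0
```

```bash
python3 -c "
from h import *
where();tube(z0=68)"
```

```text
t 10.25 pos [ 539.8 -189.4   70.5] yaw 96.69 s -229.3 lat(+ = +x) 1.4 F [-0.7  0.6 -0.1] w 0.4
n 2241 tilt deg -4.35 s -201.9 -123.9 top z at blade 82.0
```

It has settled nose down (-4.35°, steady) with nothing touching. I now check whether the fixed cameras can also read the tilt, since the wrist view is awkward from the nose end.

```bash
cat >> h.py <<'E'
def tubef(n,smin=-195,smax=130):
    im,d,P=snap(n); K,k,M=P
    v,u=np.mgrid[0:420,0:560]
    r=cv2.undistortPoints(np.stack([u.ravel(),v.ravel()],1)[:,None].astype(float),K,np.array([k,0,0,0.]))[:,0]
    dd=d.ravel(); X=(np.c_[r,np.ones(len(r))]*dd[:,None])@M[:3,:3].T+M[:3,3]
    S=(X[:,:2]-B)@U; L=(X[:,:2]-B)@[U[1],-U[0]]
    m=(dd>60)&(abs(L)<7)&(X[:,2]>62)&(X[:,2]<102)&(S>smin)&(S<smax)
    p=np.polyfit(S[m],X[m,2],1)
    for t in(8,5,3,3):
        g=m&(abs(np.polyval(p,S)-X[:,2])<t); p=np.polyfit(S[g],X[g,2],1)
    print(n,"n",g.sum(),"tilt",np.degrees(np.arctan(p[0])).round(2),"s",S[g].min().round(),S[g].max().round(),"z0",p[1].round(1))
E
python3 -c "
from h import *
tubef('top');tubef('side');tube(z0=68)"
```

```text
top n 5 tilt -11.45 s -22.0 -5.0 z0 80.1
side n 21 tilt -4.28 s -162.0 128.0 z0 82.1
n 2238 tilt deg -4.33 s -202.3 -123.9 top z at blade 82.0
```

{"op": "arm_command", "data": {
  "rows": [0, 0, 0, -0.03, 0, 0.0, -1, 0, 0, 0, -0.03, -0.02, -0.5, -1, 0, 0, 0, -0.03, -0.02, -1, -1, 0, 0, 0, -0.03, -0.02, -1, -1]
}}

```text
t: 10.85
ee_pos: [541.6, -193.4, 155.3]
orientation: [2.083, 2.341, 0.005]
ft_force: [0.2, 0.0, 1.0]
width: 0.7
grasp_force: 0.0
```

{"op": "arm_command", "data": {
  "rows": [0, 0, 0, 0.5, 0, -0.7, -1, 0, 0, 0, 1, 0, -0.7, -1]
}}

```text
t: 11.05
ee_pos: [531.2, -117.0, 207.8]
orientation: [2.09, 2.341, 0.003]
ft_force: [0.9, 0.6, 1.1]
width: 0.4
grasp_force: 0.0
```

{"op": "arm_command", "data": {
  "rows": [0, 0, 0, 0.6, 0, 0, -1, 0, 0, 0, 1, 0, 0, -1]
}}

```text
t: 11.25
ee_pos: [519.7, -34.1, 205.8]
orientation: [2.088, 2.347, 0.001]
ft_force: [0.3, 0.1, -0.4]
width: 0.4
grasp_force: 0.0
```

{"op": "arm_command", "data": {
  "rows": [0, 0, 0, 0.6, 0, 0, -1, 0, 0, 0, 1, 0, 0, -1]
}}

```text
t: 11.45
ee_pos: [510.2, 45.4, 205.2]
orientation: [-2.087, -2.347, 0.0]
ft_force: [1.0, -0.8, -0.5]
width: 0.6
grasp_force: 0.0
```

{"op": "arm_command", "data": {
  "rows": [0, 0, 0, 0.6, 0, 0, -1, 0, 0, 0, 1, 0, 0, -1]
}}

```text
t: 11.65
ee_pos: [501.0, 124.9, 205.2]
orientation: [-2.087, -2.348, 0.0]
ft_force: [0.5, -0.1, 0.4]
width: 0.3
grasp_force: 0.0
```

{"op": "arm_command", "data": {
  "rows": [0, 0, 0, 0.6, 0, 0, -1, 0, 0, 0, 1, 0, 0, -1, 0, 0, 0, 1, 0, 0, -1]
}}

```text
t: 11.95
ee_pos: [491.9, 205.3, 205.1]
orientation: [-2.083, -2.351, -0.001]
ft_force: [0.9, -1.4, -0.1]
width: 0.5
grasp_force: 0.0
```

```bash
python3 - <<'E'
from h import *
where();tubef('side',-195,60)
a=np.load("top.npz");P=(a["K"],float(a["k"]),a["M"])
for uv in((152,172),(196,176),(175,170),(160,160)): print(uv,withd(P,a["d"],*uv).round(), onz(P,*uv,50).round())
im,d,Q=snap("wrist");save("w5",im)
for uv in((279,190),(279,150),(279,100),(279,220)):print(uv,withd(Q,d,*uv).round())
E
```

```text
t 11.95 pos [491.9 205.3 205.1] yaw 96.9 s 168.3 lat(+ = +x) -0.4 F [ 0.9 -1.4 -0.1] w 0.5
side n 116 tilt -4.28 s -193.0 59.0 z0 82.2
(152, 172) [637. 303.  30.] [631. 297.  50.]
(196, 176) [652. 152.  22.] [644. 146.  50.]
(175, 170) [645. 215.  73.] [652. 221.  50.]
(160, 160) [667. 270.  86.] [678. 280.  50.]
(279, 190) [493. 198.   1.]
(279, 150) [488. 239.  -1.]
(279, 100) [482. 288.   1.]
(279, 220) [495. 186.  70.]
```

View pics/w5.png

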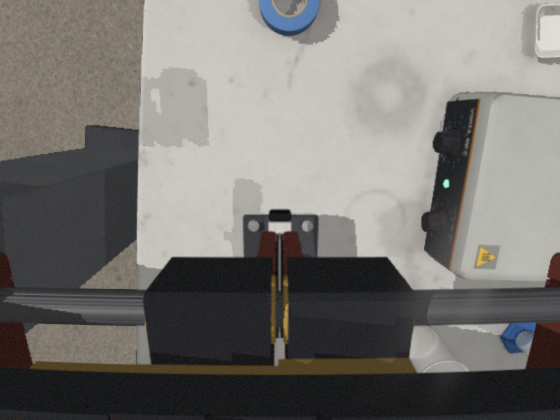

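The nose plug is at (279,215), s≈153, as predicted. The hotplate is clear of the gripper. I go down beyond the nose.

{"op": "arm_command", "data": {
  "rows": [0, 0, 0, 0.16, 0, 0.4, -1, 0, 0, 0, 0.16, 0, 0.9, -1, 0, 0, 0, 0.16, 0, 0.9, -1]
}}

```text
t: 12.35
ee_pos: [487.8, 212.4, 129.4]
orientation: [-2.087, -2.343, 0.013]
ft_force: [-0.1, -0.4, 0.5]
width: 0.6
grasp_force: 0.0
```

{"op": "arm_command", "data": {
  "rows": [0, 0, 0, 0, 0, 0.5, -1, 0, 0, 0, 0, 0, 0.79, -1, 0, 0, 0, 0, 0, 0.79, -1]
}}

```text
t: 12.65
ee_pos: [489.7, 213.2, 69.0]
orientation: [-2.089, -2.344, 0.007]
ft_force: [-0.2, -0.7, 0.0]
width: 0.8
grasp_force: 0.0
```

```bash
python3 -c "
from h import *
where();tubef('side',-195,100)"
```

```text
t 12.65 pos [489.7 213.2  69. ] yaw 96.6 s 176.4 lat(+ = +x) -1.6 F [-0.2 -0.7  0. ] w 0.8
side n 133 tilt -4.32 s -195.0 96.0 z0 82.0
```

{"op": "arm_command", "data": {
  "rows": [0, 0, 0, -0.08, 0, 0, -1, 0, 0, 0, -0.13, 0, 0, -1, 0, 0, 0, -0.16, 0, 0, -1, 0, 0, 0, -0.19, 0, 0, -1, 0, 0, 0, -0.22, 0, 0, -1]
}}

```text
t: 13.2
ee_pos: [493.6, 197.8, 71.2]
orientation: [2.088, 2.347, 0.003]
ft_force: [-1.0, 3.5, 3.5]
width: 0.5
grasp_force: 2.0
```

{"op": "arm_command", "data": {
  "rows": [0, 0, 0, 0.03, 0, 0, -1, 0, 0, 0, 0.08, 0, 0, -1, 0, 0, 0, 0.08, 0, 0, -1, 0, 0, 0, 0.08, 0, 0, -1]
}}

```text
t: 13.6
ee_pos: [491.9, 203.8, 70.1]
orientation: [-2.087, -2.347, 0.001]
ft_force: [0.4, 1.2, -0.2]
width: 0.5
grasp_force: 0.0
```

```bash
python3 -c "
from h import *
where();tubef('side',-195,100)"
```

```text
t 13.6 pos [491.9 203.8  70.1] yaw 96.71 s 166.8 lat(+ = +x) -0.5 F [ 0.4  1.2 -0.2] w 0.5
side n 135 tilt -3.63 s -195.0 98.0 z0 81.9
```

{"op": "arm_command", "data": {
  "rows": [0, 0, 0, 0, 0, 0, -1, 0, 0, 0, 0, 0, 0, -1, 0, 0, 0, 0, 0, 0, -1]
}}

```text
t: 13.95
ee_pos: [492.1, 203.7, 70.3]
orientation: [-2.088, -2.347, 0.0]
ft_force: [-0.6, 0.1, -0.9]
width: 0.6
grasp_force: 0.0
```

```bash
python3 -c "
from h import *
where();tubef('side',-195,100)"
```

```text
t 13.95 pos [492.1 203.7  70.3] yaw 96.68 s 166.7 lat(+ = +x) -0.3 F [-0.6  0.1 -0.9] w 0.6
side n 136 tilt -3.04 s -193.0 96.0 z0 81.9
```

{"op": "arm_command", "data": {
  "rows": [0, 0, 0, -0.05, 0, 0, -1, 0, 0, 0, -0.08, 0, 0, -1, 0, 0, 0, -0.1, 0, 0, -1, 0, 0, 0, -0.12, 0, 0, -1, 0, 0, 0, -0.13, 0, 0, -1]
}}

```text
t: 14.5
ee_pos: [493.5, 193.5, 70.5]
orientation: [2.088, 2.347, 0.001]
ft_force: [0.0, 2.9, 0.2]
width: 0.3
grasp_force: 1.1
```

{"op": "arm_command", "data": {
  "rows": [0, 0, 0, 0, 0, 0, -1, 0, 0, 0, 0, 0, 0, -1, 0, 0, 0, 0.03, 0, 0, -1, 0, 0, 0, 0.1, 0, 0, -1, 0, 0, 0, 0.1, 0, 0, -1]
}}

```text
t: 15.0
ee_pos: [492.4, 202.0, 70.3]
orientation: [2.088, 2.348, 0.0]
ft_force: [-1.4, -0.1, -0.1]
width: 0.4
grasp_force: 0.0
```

```bash
python3 -c "
from h import *
where();tubef('side',-195,100)"
```

```text
t 15.0 pos [492.4 202.   70.3] yaw 96.71 s 164.9 lat(+ = +x) -0.2 F [-1.4 -0.1 -0.1] w 0.4
side n 156 tilt -0.63 s -194.0 93.0 z0 81.5
```

{"op": "arm_command", "data": {
  "rows": [0, 0, 0, 0, 0, 0, -1, 0, 0, 0, 0, 0, 0, -1, 0, 0, 0, 0, 0, 0, -1, 0, 0, 0, 0, 0, 0, -1]
}}

```text
t: 15.45
ee_pos: [492.5, 201.3, 70.4]
orientation: [-2.088, -2.347, 0.0]
ft_force: [-0.5, 0.8, -0.7]
width: 0.5
grasp_force: 0.0
```

```bash
python3 -c "
from h import *
where();tubef('side',-195,100)"
```

```text
t 15.45 pos [492.5 201.3  70.4] yaw 96.67 s 164.3 lat(+ = +x) -0.3 F [-0.5  0.8 -0.7] w 0.5
side n 168 tilt 1.47 s -194.0 94.0 z0 81.6
```

{"op": "arm_command", "data": {
  "rows": [0, 0, 0, 0.1, 0, 0, -1, 0, 0, 0, 0.1, 0, 0, -1, 0, 0, 0, 0.1, 0, 0, -1, 0, 0, 0, 0.1, 0, 0, -1]
}}

```text
t: 15.9
ee_pos: [491.5, 209.5, 70.4]
orientation: [2.088, 2.347, -0.0]
ft_force: [0.1, -0.4, 0.1]
width: 1.0
grasp_force: 0.0
```

```bash
python3 -c "
from h import *
where();tubef('side',-195,100)"
```

```text
t 15.9 pos [491.5 209.5  70.4] yaw 96.69 s 172.5 lat(+ = +x) -0.3 F [ 0.1 -0.4  0.1] w 1.0
side n 162 tilt 1.16 s -193.0 92.0 z0 81.7
```

{"op": "arm_command", "data": {
  "rows": [0, 0, 0, 0, 0, 0, -1, 0, 0, 0, 0, 0, 0, -1, 0, 0, 0, 0, 0, 0, -1, 0, 0, 0, 0, 0, 0, -1]
}}

```text
t: 16.35
ee_pos: [491.5, 209.3, 70.4]
orientation: [-2.088, -2.347, 0.0]
ft_force: [0.7, 0.1, -0.4]
width: 0.6
grasp_force: 0.0
```

```bash
python3 -c "
from h import *
where();tubef('side',-195,100)"
```

```text
t 16.35 pos [491.5 209.3  70.4] yaw 96.68 s 172.3 lat(+ = +x) -0.3 F [ 0.7  0.1 -0.4] w 0.6
side n 160 tilt 0.15 s -194.0 100.0 z0 81.3
```

{"op": "arm_command", "data": {
  "rows": [0, 0, 0, 0, 0, 0, -1, 0, 0, 0, 0, 0, 0, -1, 0, 0, 0, 0, 0, 0, -1, 0, 0, 0, 0, 0, 0, -1]
}}

```text
t: 16.8
ee_pos: [491.5, 209.3, 70.4]
orientation: [2.088, 2.347, -0.0]
ft_force: [0.2, -1.2, -0.4]
width: 0.3
grasp_force: 0.0
```

```bash
python3 -c "
from h import *
where();tubef('side',-195,100)"
```

```text
t 16.8 pos [491.5 209.3  70.4] yaw 96.68 s 172.3 lat(+ = +x) -0.3 F [ 0.2 -1.2 -0.4] w 0.3
side n 161 tilt 0.6 s -193.0 99.0 z0 81.6
```

The tube is damping out level, centred on the blade. Now to the rider: raise, cross over, and look.

{"op": "arm_command", "data": {
  "rows": [0, 0, 0, 0, 0, -0.5, -1, 0, 0, 0, 0, 0, -1, -1]
}}

```text
t: 17.05
ee_pos: [490.5, 208.9, 150.1]
orientation: [-2.087, -2.346, 0.005]
ft_force: [1.6, 0.4, 0.6]
width: 0.5
grasp_force: 0.0
```

{"op": "arm_command", "data": {
  "rows": [0, 0, 0, 0, 0, -0.6, -1, 0, 0, 0, 0, 0, -1, -1]
}}

```text
t: 17.25
ee_pos: [492.2, 209.6, 233.4]
orientation: [2.087, 2.346, 0.004]
ft_force: [0.6, 0.1, 0.1]
width: 0.5
grasp_force: 0.0
```

{"op": "arm_command", "data": {
  "rows": [0, 0, 0, -0.46, -0.08, -0.25, -1, 0, 0, 0, -0.92, -0.17, -0.25, -1]
}}

```text
t: 17.45
ee_pos: [488.3, 134.9, 253.7]
orientation: [2.083, 2.347, 0.008]
ft_force: [0.3, 0.1, -0.5]
width: 0.6
grasp_force: 0.0
```

{"op": "arm_command", "data": {
  "rows": [0, 0, 0, -0.6, -0.08, 0, -1, 0, 0, 0, -0.92, -0.17, 0, -1]
}}

```text
t: 17.65
ee_pos: [481.4, 57.7, 250.7]
orientation: [2.089, 2.346, 0.0]
ft_force: [-0.0, -0.0, -0.2]
width: 0.5
grasp_force: 0.0
```

{"op": "arm_command", "data": {
  "rows": [0, 0, 0, -0.6, -0.08, 0, -1, 0, 0, 0, -0.92, -0.17, 0, -1]
}}

```text
t: 17.85
ee_pos: [476.5, -17.1, 250.6]
orientation: [2.089, 2.346, -0.0]
ft_force: [0.2, 0.4, 0.6]
width: 0.7
grasp_force: 0.0
```

{"op": "arm_command", "data": {
  "rows": [0, 0, 0, -0.6, -0.08, 0, 0, 0, 0, 0, -0.92, -0.17, 0, 0]
}}

```text
t: 18.05
ee_pos: [471.6, -91.8, 250.5]
orientation: [2.089, 2.345, -0.0]
ft_force: [-0.1, 0.5, -0.7]
width: 13.1
grasp_force: 0.0
```

{"op": "arm_command", "data": {
  "rows": [0, 0, 0, -0.6, -0.08, 0, 0, 0, 0, 0, -0.92, -0.17, 0, 0]
}}

```text
t: 18.25
ee_pos: [466.8, -166.7, 250.6]
orientation: [2.089, 2.345, -0.0]
ft_force: [0.1, 1.0, 0.4]
width: 28.4
grasp_force: 0.0
```

{"op": "arm_command", "data": {
  "rows": [0, 0, 0, -0.6, -0.08, 0, 0, 0, 0, 0, -0.92, -0.17, 0, 0]
}}

```text
t: 18.45
ee_pos: [461.8, -241.5, 250.6]
orientation: [2.089, 2.345, -0.0]
ft_force: [0.3, -0.2, -0.1]
width: 43.2
grasp_force: 0.0
```

{"op": "arm_command", "data": {
  "rows": [0, 0, 0, -0.6, -0.08, 0, 0, 0, 0, 0, -0.92, -0.17, 0, 0]
}}

```text
t: 18.65
ee_pos: [456.9, -316.3, 250.5]
orientation: [2.089, 2.345, -0.0]
ft_force: [0.0, 0.5, 0.4]
width: 43.8
grasp_force: 0.0
```

{"op": "arm_command", "data": {
  "rows": [0, 0, 0, -0.6, -0.08, 0, 0, 0, 0, 0, -0.92, -0.17, 0, 0, 0, 0, 0, -0.92, -0.17, 0, 0, 0, 0, 0, -0.92, -0.17, 0, 0]
}}

```text
t: 19.05
ee_pos: [451.5, -388.0, 249.9]
orientation: [-2.089, -2.345, -0.0]
ft_force: [0.2, 1.1, -0.1]
width: 43.7
grasp_force: 0.0
```

```bash
python3 - <<'E'
from h import *
where();tubef('side',-195,130)
im,d,P=snap("wrist");save("w6",im);np.savez("w6",im=im,d=d,K=P[0],k=P[1],M=P[2])
print(proj(P,[453,-387,25.]))
E
```

```text
t 19.05 pos [ 451.5 -388.   249.9] yaw 96.6 s -416.3 lat(+ = +x) -109.4 F [ 0.2  1.1 -0.1] w 43.7
side n 142 tilt 0.2 s -195.0 71.0 z0 81.5
[279.58948586 181.17791063]
```

View pics/w6.png

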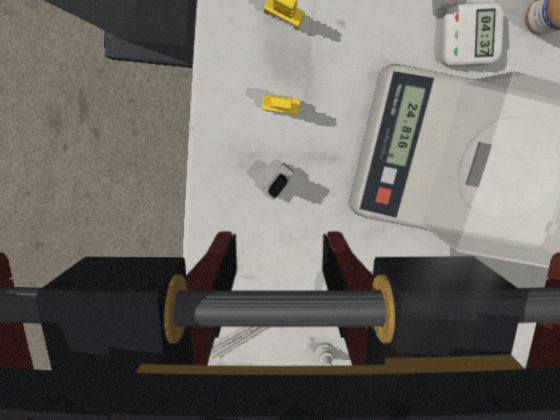

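The rider with its black fin is at (279,184), clear of the yellow decoy at (281,104). I measure the fin's pose next.

```bash
python3 - <<'E'
from h import *
a=np.load("w6.npz");P=(a["K"],float(a["k"]),a["M"]);im=a["im"];d=a["d"];K,k,M=P
v,u=np.mgrid[155:215,250:315]
r=cv2.undistortPoints(np.stack([u.ravel(),v.ravel()],1)[:,None].astype(float),K,np.array([k,0,0,0.]))[:,0]
dd=d[155:215,250:315].ravel(); X=(np.c_[r,np.ones(len(r))]*dd[:,None])@M[:3,:3].T+M[:3,3]
for z0,z1 in((42,60),(12,30)):
    m=(X[:,2]>z0)&(X[:,2]<z1); b=cv2.minAreaRect(X[m][:,:2].astype(np.float32))
    c=cv2.boxPoints(b); e=[c[1]-c[0],c[2]-c[1]]; L=max(e,key=np.linalg.norm)
    print(z0,m.sum(),np.round(b[0],1),np.round(b[1],1),"long axis deg",np.degrees(np.arctan2(L[1],L[0])).round(1)%180,X[m,2].mean().round(1))
E
```

```text
42 228 [ 451.5 -389. ] [21.9 10.8] long axis deg 60.0 50.1
12 267 [ 451.4 -389. ] [40.  16.1] long axis deg 59.6 19.3
```

{"op": "arm_command", "data": {
  "rows": [0, 0, 0.203, -0.01, 0, 0.4, 0, 0, 0, 0.203, -0.01, 0, 0.8, 0, 0, 0, 0.203, -0.01, 0, 1, 0, 0, 0, 0.203, -0.01, 0, 1, 0, 0, 0, 0.203, -0.01, 0, 1, 0]
}}

```text
t: 19.65
ee_pos: [452.1, -387.1, 169.6]
orientation: [-2.72, -1.569, 0.001]
ft_force: [0.0, 0.2, 0.1]
width: 44.0
grasp_force: 0.0
```

{"op": "arm_command", "data": {
  "rows": [0, 0, 0, 0, 0, 0.4, 0, 0, 0, 0, 0, 0, 0.8, 0, 0, 0, 0, 0, 0, 0.8, 0]
}}

```text
t: 19.95
ee_pos: [450.3, -385.7, 103.1]
orientation: [-2.712, -1.573, 0.003]
ft_force: [0.4, -0.3, -0.7]
width: 43.7
grasp_force: 0.0
```

```bash
python3 -c "
from h import *
where();tubef('side',-195,130)"
```

```text
t 19.95 pos [ 450.3 -385.7  103.1] yaw 60.23 s -413.9 lat(+ = +x) -110.3 F [ 0.4 -0.3 -0.7] w 43.7
side n 81 tilt 0.25 s -82.0 90.0 z0 81.4
```

{"op": "arm_command", "data": {
  "rows": [0, 0, 0, -0.02, 0.02, 0.4, 0, 0, 0, 0, -0.02, 0.02, 0.7, 0, 0, 0, 0, -0.02, 0.02, 0.76, 0, 0, 0, 0, -0.02, 0.02, 0.76, 0]
}}

```text
t: 20.4
ee_pos: [453.1, -390.9, 46.4]
orientation: [2.718, 1.575, 0.0]
ft_force: [0.5, 0.2, -0.8]
width: 43.7
grasp_force: 0.0
```

```bash
python3 -c "
from h import *
where()"
```

```text
t 20.4 pos [ 453.1 -390.9   46.4] yaw 60.18 s -419.4 lat(+ = +x) -108.2 F [ 0.5  0.2 -0.8] w 43.7
```

{"op": "arm_command", "data": {
  "rows": [0, 0, 0, 0.01, -0.03, 0.05, 0, 0, 0, 0, 0.01, -0.03, 0.05, -1, 0, 0, 0, 0.01, -0.03, 0.05, -1, 0, 0, 0, 0.01, -0.03, 0.05, -1, 0, 0, 0, 0.01, -0.03, 0.05, -1]
}}

```text
t: 20.9
ee_pos: [451.1, -389.4, 41.9]
orientation: [2.718, 1.574, 0.0]
ft_force: [-0.6, -0.2, 0.1]
width: 15.5
grasp_force: 0.0
```

{"op": "arm_command", "data": {
  "rows": [0, 0, 0, 0, 0, 0, -1, 0, 0, 0, 0, 0, 0, -1, 0, 0, 0, 0, 0, 0, -1, 0, 0, 0, 0, 0, 0, -1]
}}

```text
t: 21.3
ee_pos: [451.1, -389.3, 41.8]
orientation: [2.719, 1.574, 0.0]
ft_force: [-0.0, -0.1, 4.1]
width: 9.6
grasp_force: 30.0
```

```bash
python3 -c "
from h import *
where();tubef('side',-195,130)"
```

```text
t 21.3 pos [ 451.1 -389.3   41.8] yaw 60.14 s -417.6 lat(+ = +x) -110.0 F [-0.  -0.1  4.1] w 9.6
side n 113 tilt 0.13 s -195.0 16.0 z0 81.3
```

{"op": "arm_command", "data": {
  "rows": [0, 0, 0, 0, 0, -0.2, -1, 0, 0, 0, 0, 0, -0.6, -1, 0, 0, 0, 0, 0, -1, -1]
}}

```text
t: 21.65
ee_pos: [450.5, -388.8, 122.6]
orientation: [-2.717, -1.573, 0.001]
ft_force: [-0.0, -0.1, -0.8]
width: 10.0
grasp_force: 30.0
```

{"op": "arm_command", "data": {
  "rows": [0, 0, 0, 0, 0, -0.5, -1, 0, 0, 0, 0, 0, -1, -1, 0, 0, 0, 0, 0, -1, -1]
}}

```text
t: 21.95
ee_pos: [453.4, -391.3, 208.2]
orientation: [2.71, 1.569, 0.005]
ft_force: [-0.3, -0.9, -0.1]
width: 10.0
grasp_force: 30.0
```

{"op": "arm_command", "data": {
  "rows": [0, 0, 0, 0.42, -0.17, -0.2, -1, 0, 0, 0, 0.83, -0.33, -0.2, -1]
}}

```text
t: 22.15
ee_pos: [461.5, -318.6, 219.5]
orientation: [2.718, 1.57, 0.002]
ft_force: [0.3, -0.1, -0.3]
width: 9.8
grasp_force: 30.0
```

{"op": "arm_command", "data": {
  "rows": [0, 0, 0, 0.5, -0.2, 0, -1, 0, 0, 0, 0.83, -0.33, 0, -1]
}}

```text
t: 22.35
ee_pos: [470.7, -245.4, 217.6]
orientation: [-2.718, -1.574, 0.0]
ft_force: [0.7, -0.5, -0.3]
width: 10.0
grasp_force: 30.0
```

{"op": "arm_command", "data": {
  "rows": [0, 0, 0, 0.5, -0.2, 0, -1, 0, 0, 0, 0.83, -0.33, 0, -1]
}}

```text
t: 22.55
ee_pos: [480.9, -174.7, 217.5]
orientation: [-2.718, -1.574, 0.001]
ft_force: [0.2, 0.5, -0.5]
width: 9.8
grasp_force: 30.0
```

{"op": "arm_command", "data": {
  "rows": [0, 0, 0, 0.5, -0.2, 0, -1, 0, 0, 0, 0.83, -0.33, 0, -1]
}}

```text
t: 22.75
ee_pos: [491.1, -104.1, 217.5]
orientation: [-2.718, -1.575, 0.001]
ft_force: [-0.1, 0.7, -0.0]
width: 9.9
grasp_force: 30.0
```

{"op": "arm_command", "data": {
  "rows": [0, 0, 0, 0.5, -0.2, 0, -1, 0, 0, 0, 0.83, -0.33, 0, -1]
}}

```text
t: 22.95
ee_pos: [501.3, -33.4, 217.6]
orientation: [-2.718, -1.575, 0.0]
ft_force: [-0.4, -0.2, -0.9]
width: 9.8
grasp_force: 30.0
```

{"op": "arm_command", "data": {
  "rows": [0, 0, 0, 0.5, -0.2, 0, -1, 0, 0, 0, 0.83, -0.33, 0, -1]
}}

```text
t: 23.15
ee_pos: [511.6, 37.3, 217.6]
orientation: [-2.718, -1.575, 0.0]
ft_force: [-0.1, -0.8, -0.3]
width: 10.3
grasp_force: 30.0
```

{"op": "arm_command", "data": {
  "rows": [0, 0, 0.16, 0, 0, 0, -1, 0, 0, 0.16, 0, 0, 0, -1, 0, 0, 0.16, 0, 0, 0, -1, 0, 0, 0.16, 0, 0, 0, -1, 0, 0, 0.16, 0, 0, 0, -1]
}}

```text
t: 23.65
ee_pos: [511.5, 35.2, 217.5]
orientation: [-3.025, -0.848, 0.001]
ft_force: [0.3, -0.7, -0.7]
width: 9.9
grasp_force: 30.0
```

{"op": "arm_command", "data": {
  "rows": [0, 0, 0.137, 0, 0, 0, -1, 0, 0, 0.137, 0, 0, 0, -1, 0, 0, 0.137, 0, 0, 0, -1, 0, 0, 0.137, 0, 0, 0, -1, 0, 0, 0.137, 0, 0, 0, -1]
}}

```text
t: 24.15
ee_pos: [511.7, 35.1, 217.5]
orientation: [3.136, 0.19, -0.0]
ft_force: [0.5, -0.0, -0.7]
width: 9.8
grasp_force: 30.0
```

```bash
python3 -c "
from h import *
where();tubef('side',-195,130)
im,d,P=snap('wrist');save('w7',im);np.savez('w7',im=im,d=d,K=P[0],k=P[1],M=P[2])"
```

```text
t 24.15 pos [511.7  35.1 217.5] yaw 6.94 s -3.0 lat(+ = +x) -0.4 F [ 0.5 -0.  -0.7] w 9.8
side n 180 tilt 0.18 s -195.0 130.0 z0 81.4
```

View pics/w7.png

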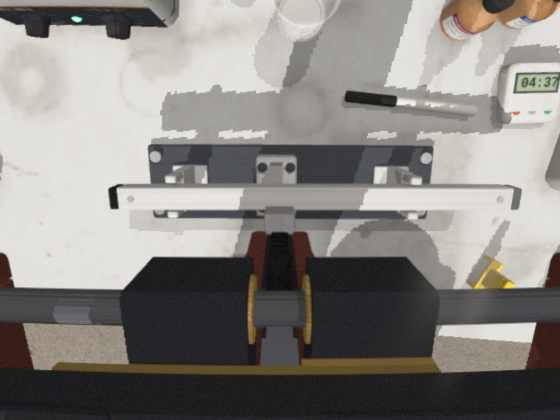

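Wrist view: the rider (fin at about (280,258)) hangs over the tube, and the tube is level. The blade block is at (277,170) between its screws (262,167) and (290,167). That was picture 11, one over the limit of 10, so I use numbers only from here. I refine the blade point numerically.

```bash
python3 - <<'E'
from h import *
a=np.load("w7.npz");P=(a["K"],float(a["k"]),a["M"]);im=a["im"];d=a["d"];K,k,M=P
v,u=np.mgrid[120:232,100:530]
r=cv2.undistortPoints(np.stack([u.ravel(),v.ravel()],1)[:,None].astype(float),K,np.array([k,0,0,0.]))[:,0]
dd=d[120:232,100:530].ravel(); X=(np.c_[r,np.ones(len(r))]*dd[:,None])@M[:3,:3].T+M[:3,3]
g=cv2.cvtColor(im,cv2.COLOR_RGB2GRAY)[120:232,100:530].ravel()
S=(X[:,:2]-B)@U; L=(X[:,:2]-B)@[U[1],-U[0]]
m=(abs(X[:,2]-8)<4)&(g<75)&(S>-175)&(S<150)&(L>0)&(L<45)
print("base s 1/99pct",np.percentile(S[m],[.5,99.5]).round(1),"expect -165,135; L max",np.percentile(L[m],99.5).round(1),"expect 40")
t=(X[:,2]>72)&(X[:,2]<92)&(abs(L)<16)&(abs(S)<178)&((g>90))
p=np.polyfit(S[t],L[t],1);print("tube lateral edges near blade",np.percentile(L[t&(abs(S)>60)&(abs(S)<100)],[1,50,99]).round(1),"slope deg",np.degrees(p[0]).round(2),"z",np.median(X[t,2]).round(1))
T=(X[:,2]>72)&(X[:,2]<92)&(abs(L)<16); print("tube ends s",S[T].min().round(1),S[T].max().round(1))
bl=(X[:,2]>20)&(X[:,2]<72)&(abs(S)<30)&(L>13)&(L<45)
for z0,z1 in((20,34),(34,50),(50,72)):
  q=bl&(X[:,2]>z0)&(X[:,2]<z1); 
  if q.sum()>5: print("blade part",z0,z1,q.sum(),np.percentile(S[q],[2,98]).round(1))
E
```

```text
base s 1/99pct [-156.8  125.6] expect -165,135; L max 40.8 expect 40
tube lateral edges near blade [-14.    1.6  14.2] slope deg -0.16 z 81.0
tube ends s -215.1 145.0
blade part 20 34 429 [-19.   20.1]
blade part 34 50 221 [-16.9  17.8]
blade part 50 72 220 [-5.1  5.6]
```

{"op": "arm_command", "data": {
  "rows": [0, 0, 0, 0.012, -0.041, 0, -1, 0, 0, 0, 0.012, -0.041, 0.3, -1, 0, 0, 0, 0.012, -0.041, 0.5, -1, 0, 0, 0, 0.012, -0.041, 0.6, -1, 0, 0, 0, 0.012, -0.041, 0.6, -1]
}}

```text
t: 24.75
ee_pos: [511.9, 38.6, 168.6]
orientation: [-3.136, -0.184, 0.003]
ft_force: [-0.3, -0.0, -0.3]
width: 9.7
grasp_force: 30.0
```

```bash
python3 -c "
from h import *
where();tubef('side',-195,-60)"
```

```text
t 24.75 pos [511.9  38.6 168.6] yaw 6.73 s 0.4 lat(+ = +x) 0.1 F [-0.3 -0.  -0.3] w 9.7
side n 87 tilt 0.14 s -194.0 -61.0 z0 81.3
```

{"op": "arm_command", "data": {
  "rows": [0, 0, 0, 0.005, 0, 0.2, -1, 0, 0, 0, 0.005, 0, 0.4, -1, 0, 0, 0, 0.005, 0, 0.55, -1, 0, 0, 0, 0.005, 0, 0.65, -1, 0, 0, 0, 0.005, 0, 0.69, -1]
}}

```text
t: 25.3
ee_pos: [512.9, 38.6, 114.0]
orientation: [-3.136, -0.183, 0.001]
ft_force: [0.0, -0.0, 0.4]
width: 10.2
grasp_force: 30.0
```

{"op": "arm_command", "data": {
  "rows": [0, 0, 0, 0, 0, 0, -1, 0, 0, 0, 0, 0, 0, -1]
}}

```text
t: 25.5
ee_pos: [513.3, 38.6, 114.8]
orientation: [3.136, 0.183, 0.001]
ft_force: [0.7, -0.5, -0.6]
width: 9.7
grasp_force: 30.0
```

```bash
python3 -c "
from h import *
where();tubef('side',-195,-40)"
```

```text
t 25.5 pos [513.3  38.6 114.8] yaw 6.68 s 0.3 lat(+ = +x) 1.5 F [ 0.7 -0.5 -0.6] w 9.7
side n 97 tilt 0.29 s -194.0 -44.0 z0 81.5
```

{"op": "arm_command", "data": {
  "rows": [0, 0, 0, -0.01, 0, 0.02, -1, 0, 0, 0, -0.01, 0, 0.04, -1, 0, 0, 0, -0.01, 0, 0.055, -1, 0, 0, 0, -0.01, 0, 0.065, -1, 0, 0, 0, -0.01, 0, 0.075, -1]
}}

```text
t: 26.05
ee_pos: [512.1, 38.5, 108.3]
orientation: [-3.136, -0.183, 0.0]
ft_force: [-0.1, 0.6, -0.5]
width: 9.6
grasp_force: 30.0
```

{"op": "arm_command", "data": {
  "rows": [0, 0, 0, 0, 0, 0, -1, 0, 0, 0, 0, 0, 0, -1]
}}

```text
t: 26.25
ee_pos: [512.1, 38.5, 108.3]
orientation: [3.136, 0.183, -0.0]
ft_force: [0.3, -0.4, 0.0]
width: 9.9
grasp_force: 30.0
```

```bash
python3 -c "
from h import *
where();where();tubef('side',-195,-40)"
```

```text
t 26.25 pos [512.1  38.5 108.3] yaw 6.68 s 0.3 lat(+ = +x) 0.3 F [ 0.3 -0.4  0. ] w 9.9
t 26.25 pos [512.1  38.5 108.3] yaw 6.68 s 0.3 lat(+ = +x) 0.3 F [ 0.3 -0.4  0. ] w 9.9
side n 98 tilt -0.03 s -194.0 -41.0 z0 81.0
```

{"op": "arm_command", "data": {
  "rows": [0, 0, 0, 0, 0, 0.003, -1, 0, 0, 0, 0, 0, 0.003, -0.6, 0, 0, 0, 0, 0, 0.003, -0.4, 0, 0, 0, 0, 0, 0.003, -0.4, 0, 0, 0, 0, 0, 0.003, -0.4]
}}

```text
t: 26.8
ee_pos: [512.2, 38.5, 108.2]
orientation: [3.136, 0.183, 0.0]
ft_force: [0.3, 1.1, -0.5]
width: 26.5
grasp_force: 0.0
```

{"op": "arm_command", "data": {
  "rows": [0, 0, 0, 0, 0, 0, -0.4, 0, 0, 0, 0, 0, -0.1, -0.4, 0, 0, 0, 0, 0, -0.4, -0.4, 0, 0, 0, 0, 0, -0.8, -0.4, 0, 0, 0, 0, 0, -1, -0.4]
}}

```text
t: 27.3
ee_pos: [513.1, 38.5, 190.8]
orientation: [3.136, 0.183, 0.005]
ft_force: [0.0, -0.5, 0.4]
width: 26.4
grasp_force: 0.0
```

{"op": "arm_command", "data": {
  "rows": [0, 0, 0, 0, 0, -0.5, -0.4, 0, 0, 0, 0, 0, -0.9, -0.4, 0, 0, 0, 0, 0, -0.9, -0.4]
}}

```text
t: 27.6
ee_pos: [514.7, 38.7, 265.1]
orientation: [3.136, 0.183, 0.014]
ft_force: [0.4, 0.4, 0.2]
width: 26.7
grasp_force: 0.0
```

```bash
cat > fin.py <<'E'
from h import *
where();tubef('side',-195,-40)
im,d,P=snap("wrist");K,k,M=P
v,u=np.mgrid[0:420,0:560]
r=cv2.undistortPoints(np.stack([u.ravel(),v.ravel()],1)[:,None].astype(float),K,np.array([k,0,0,0.]))[:,0]
dd=d.ravel();X=(np.c_[r,np.ones(len(r))]*dd[:,None])@M[:3,:3].T+M[:3,3]
S=(X[:,:2]-B)@U; L=(X[:,:2]-B)@[U[1],-U[0]]
for z0,z1 in((108,125),(83,92)):
    m=(X[:,2]>z0)&(X[:,2]<z1)&(abs(S)<40)&(abs(L)<40)&(dd>0)
    print(z0,m.sum(),*([np.percentile(q[m],[2,50,98]).round(1) for q in(S,L,X[:,2])] if m.sum()>3 else []))
m=(X[:,2]>72)&(X[:,2]<90)&(abs(L)<7)&(abs(S)>15)&(abs(S)<170)&(dd>0)
print("wrist tilt",np.degrees(np.polyfit(S[m],X[m,2],1)[0]).round(2),m.sum())
E
python3 fin.py
```

```text
t 27.6 pos [514.7  38.7 265.1] yaw 6.68 s 0.1 lat(+ = +x) 2.9 F [0.4 0.4 0.2] w 26.7
side n 98 tilt 0.21 s -195.0 -41.0 z0 81.4
108 306 [-4.7  0.2  5.1] [-9.8  1.8 11.4] [110.  116.8 118.3]
83 317 [-7.2  0.6  7.5] [-19.4  11.5  20.3] [83.5 85.1 89.3]
wrist tilt 0.11 3934
```

{"op": "arm_command", "data": {
  "rows": [0, 0, 0, 0, 0, 0, -0.4, 0, 0, 0, 0, 0, 0, -0.4, 0, 0, 0, 0, 0, 0, -0.4, 0, 0, 0, 0, 0, 0, -0.4, 0, 0, 0, 0, 0, 0, -0.4]
}}

```text
t: 28.2
ee_pos: [512.0, 38.5, 259.7]
orientation: [-3.136, -0.183, 0.001]
ft_force: [-0.1, -0.5, 0.3]
width: 26.4
grasp_force: 0.0
```

{"op": "arm_command", "data": {
  "rows": [0, 0, 0, 0, 0, 0, -0.4, 0, 0, 0, 0, 0, 0, -0.4, 0, 0, 0, 0, 0, 0, -0.4, 0, 0, 0, 0, 0, 0, -0.4, 0, 0, 0, 0, 0, 0, -0.4]
}}

```text
t: 28.7
ee_pos: [512.2, 38.5, 260.2]
orientation: [3.136, 0.183, 0.0]
ft_force: [-0.2, 0.1, -0.1]
width: 26.0
grasp_force: 0.0
```

```bash
python3 fin.py && python3 -c "
from workcell import ctrl
print(ctrl.close_job())"
```

```text
t 28.7 pos [512.2  38.5 260.2] yaw 6.68 s 0.3 lat(+ = +x) 0.4 F [-0.2  0.1 -0.1] w 26.0
side n 97 tilt 0.08 s -194.0 -43.0 z0 81.2
108 306 [-4.5  0.8  5.2] [-9.3  1.7 11.4] [109.3 116.8 118.4]
83 320 [-7.   0.3  7.6] [-18.8  11.6  20.3] [83.2 85.2 88.3]
wrist tilt 0.11 4013
the job is handed in; nothing more can be done
None
```

The job was handed in at 28.7 s: the tube tipped nose down by itself, was eased back level (about 0.1° tilt), and the rider sits astride it within about 1 mm of the blade centre; I viewed 11 pictures, one over the limit of 10.

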